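# Clamp a bearing sleeve with a ratchet lever

### The job

Take the longer of the two aluminium sleeves from the black storage block, lay it in the V-shaped cradle of the clamping fixture and let go of it. Then hold the fixture's lever and pump it in full back-and-forth strokes, so that the ratchet drives the ram forward a tooth at a time, until the nose presses the sleeve firmly against the end plate: stop after the first whole stroke that ends clearly stiff, because more strokes would crush the sleeve, and let go of the lever. Move the ram only with the lever, and leave everything else on the table where it is.

Things in the scene. Friction and masses are not known exactly. Their poses are not given: they have to be found in the camera images.
- clamp: Ratchet clamping fixture, fixed, dark steel base 335 x 110 mm. Origin on the table; x axis = the direction in which the ram pushes (from the lever to the end plate), z up; the ram and cradle line is y = 0, z = 62 mm. Ratchet housing: x -180 to -55, y +-37, up to z 79 mm.
- cradle (a point): Middle of the cradle, on the axis that a lying sleeve takes (62 mm above the table; frame as the fixture's). The cradle is an open V trough along x, 55 mm to each side of this point, 45 degree sides, 40 mm wide over its lips, whose tops are 14 mm below this point. Beside it are only two tie bars, tops at z = 28 mm: fingers can go down on both sides.
- endplate: Dark end plate of the fixture, fixed, 100 mm wide, 20 mm thick, top at z = 90 mm. Origin at the lower edge of its inner face, 48 to 58 mm in fixture +x from the cradle's middle (bolted on differently each time); the sleeve is pressed against this face.
- sleeve_center (a point): Centre of the longer sleeve (on its axis, half-way), loose, aluminium, 44 mm diameter, 80 mm long, about 0.4 kg, on its side; x axis along the sleeve. It starts on either place of the storage block, axis at z = 40 mm; the other place holds one of the same diameter, only 50 mm long. Low ribs under them keep them from rolling.
- sleeve: The same longer sleeve; origin on its underside as it starts, 22 mm from the centre.
- storage: Black storage block, fixed, 110 x 190 x 18 mm, x axis along the sleeves. Origin under its centre; the two places are at y = +45 and -45 mm.
- nose_face (a point): Centre of the flat front face of the brass nose (34 mm diameter), at z = 62 mm, facing the end plate. At the start 98 to 138 mm lie between it and the end plate, for the 80 mm sleeve. The nose is carried on a spring (3 N per mm, 34 mm travel), so it yields once the sleeve is against the end plate.
- nose: The spring-mounted nose; origin at the centre of its front face.
- ram: The toothed ram (rack, 10 mm tooth pitch) that carries the nose. It moves 10 mm along fixture +x for each tooth, 85 mm at most; a holding pawl stops it from going back, so it cannot be retracted.
- lever_pivot (a point): Pivot of the lever, 22 mm above the table; the lever turns about the fixture's y axis here.
- lever_grip (a point): Middle of the rubber grip of the upright lever, 150 mm from the pivot. The grip is 22 mm wide along fixture y (across the swing), 18 mm thick along the swing, 62 mm long, ending 30 mm beyond this point; nothing is beside it down to z = 115 mm. Pinched from above across its 22 mm width it turns between the pads as it swings.
- lever (a joint): Lever angle, rad: 0 upright, positive towards the end plate (drives the ram), stops at -0.20 and 0.20; stays where left. One tooth per stroke: back to -0.16 or less, then forward to 0.16 or more. Grip force 1 to 4 N on a free stroke; once the sleeve is clamped each tooth adds 6 to 8 N at the forward end. Stop when it first ends 5 N or more above a free stroke; one more can be too many.
- short_sleeve: Shorter sleeve, 44 mm diameter, 50 mm long, stays where it is; origin on its underside.
- spanner: Spanner lying on the table, bystander.
- bearing: Steel bearing ring, 80 mm diameter, 22 mm high, bystander.
- spray: White can, 60 mm diameter, 170 mm tall, bystander.
- flange: Dark stepped flange disc, 90 mm diameter, 35 mm high, bystander.
- driver: Screwdriver lying on the table, bystander.
- jar: Grey jar, 60 mm diameter, 70 mm tall, bystander.
There are look-alikes about, which are no part of the job. What is shaped like the sleeve but brown or orange is not meant.

How it is judged (in metres and radians):
On the way, in this order (a step that is already met when the one before it is completed fails the run):
1. the longer sleeve lies in the cradle and the fingers have let go of it (y of sleeve_center in the frame of clamp between -0.006 and 0.006 m and z of sleeve_center in the frame of clamp between 0.056 and 0.068 m and angle between the x axis of sleeve_center and the x axis of clamp, either way round below 0.08 rad and contact force between the fingers and sleeve below 0.1 N and contact force between nose and sleeve below 3 N), for 0.2 s.
2. the nose presses the sleeve with more than 6 N (y of sleeve_center in the frame of clamp between -0.006 and 0.006 m and z of sleeve_center in the frame of clamp between 0.056 and 0.068 m and angle between the x axis of sleeve_center and the x axis of clamp, either way round below 0.08 rad and contact force between nose and sleeve above 6 N), for 0.2 s.
At the end, for the whole second after the job is handed in: The longer sleeve lies in the cradle (axis within 6 mm of the cradle line sideways and in height, within 0.08 rad), pressed by the nose with 6 to 62 N and resting against the end plate with more than 5 N; sleeve and lever at rest and released (all of step 2 and contact force between nose and sleeve below 62 N and contact force between sleeve and endplate above 5 N and linear speed of sleeve below 0.01 m/s and velocity of joint lever between -0.05 and 0.05 rad/s); the robot touches nothing.
It fails at once if the sleeve is crushed: nose force above 70 N (contact force between nose and sleeve above 70 N).
It fails at once if the robot pushes the ram or nose directly (more than 3 N) (contact force between any of the fingers, the arm and ram above 3 N or contact force between any of the fingers, the arm and nose above 3 N).
It fails at once if another loose thing is moved by more than 40 mm (distance of any of short_sleeve, spanner, bearing, spray, flange, driver, jar from where it was at the start of the episode above 0.04 m).
It also fails if it takes over 72 s, if anything falls off the work surface, if the arm or the gripper's body presses on something with over 40 N, if the wrist force passes 120 N, or if a joint passes its speed limit or range.

### The arm

A 6-joint arm with a two-finger parallel gripper is mounted at the origin on the work surface. World frame = base frame: x ahead of the robot, y to its left, z up, the work surface at z = 0. Lengths are in mm, angles in degrees, forces in N, time in s.
With the tool pointing down it reaches from about 350 to 850 mm from the base axis. Payload 8.1 kg.
Tool frame: the origin (TCP) lies on the front face of the gripper's body, between the roots of the fingers; the fingertips stand r.finger_overhang ahead of it and the grasp point (between the pads) lies 54 mm ahead of it (r.finger_overhang is the distance from the TCP to the fingertips, in mm); y points along the fingers, z is the direction in which the jaws open and shut, and the axes are right-handed (so a half turn about y gives the same grasp; the last joint's range is limited). The gripper opens to 85 mm and grips with 20 to 120 N. Pads are 22 mm wide; open, the fingers measure 114 mm over their backs; the gripper's body (76 mm by 85 mm) begins 54 mm behind the grasp point. The pads swing forward as they close: fully open they stand 13 mm farther back than shut.
Start: joints at [-74.794, 7.471, 85.268, -0, 87.261, -4.893], TCP at [206.21, -563.457, 303.892] pointing down, gripper open.
Joint ranges: [-169.43, 169.43], [-51.17, 129.36], [1.28, 143.12], [-76.62, 256.62], [0, 156.53], [-152.29, 152.29]. Speed limits (degrees/s): [136.94, 136.94, 159.86, 180, 180, 180].

### API

Orientations are given as [roll, pitch, yaw] about the fixed x, y, z axes, in that order (R = Rz(yaw) Ry(pitch) Rx(roll)).
In Python, from bench import r gives the robot as it stands. The module is installed in compiled form; this text tells all that it offers.
- The arm moves only by the tool arm_command, never from a script. Its argument "increments" is a list of rows, each a list of 6 numbers: the shift along the tool's x, y, z in m, then the turn, a rotation vector about the tool's x, y, z in rad. In form: [[tx, ty, tz, wx, wy, wz], ...]. A call has exactly 10 rows; each row is the pose to reach, as a shift and turn from the pose commanded when the call began, along the tool's axes at that moment; what a row does not reach only later rows make up. A row lasts 1/8 s, in which the tool goes at most 62.5 mm and 10.7 degrees, less where a joint would pass 70% of its speed; a pose out of reach is approached as far as the arm can. A call with a gripper value outside its range is refused whole. "jaw" is the gripper's target within -1 to 1 (shut at 1, half-way at 0, fully open at -1), set as the call begins (left out, the last holds). The fingers move at their own pace and stop on an object; "force" is the grip in N (left out, the last holds). Time passes only in rows, so rows that repeat a pose let the fingers close, or fill a call up. It gives the time, the measured TCP pose, the force and the opening at its end, in the units of the state.
- r.sense(): the state, without advancing time (a new reading comes with each control period).
- r.snapshot(name): name is "scene" or "top" or "wrist"; returns the picture (420x560x3 uint8, red, green, blue); there is no depth.
- r.camera_model(name): a dict with "intrinsics" (3x3 intrinsics, pixels), "cam_to_world" (4x4, takes a point from camera to world coordinates). Camera axes: x right, y down, z forward; pixel columns grow to the right and rows downward; lengths in mm; the calibration is good to about 2 mm. A picture is of the moment at which its call begins: read the wrist's pose just before it. camera_model takes no time and is no camera call; for the wrist camera it gives the pose at the moment of the call.
- r.hand_in(): hands the job in, once; it reports no verdict.
Trained networks look in the newest picture that a camera, given by its name, has taken for a name from the list of things; names that differ only in an ending like _2 or _b are one class to them, and where a whole thing is asked for, a point or a joint stands for the part that bears it (a point fixed in the world has none). Each returns a list of dicts, best first, with "conf" (0 to 1); they miss things now and then, are a little off and sometimes report something else, mostly with a low value. They report only what shows in the picture. A call takes as long as a camera call. They do not tell look-alikes from the thing itself.
- r.trace(camera, target): "mask" (420x560 bool, what is visible of it) and "position" ([column, row] in pixels, amid what is visible of it).
- r.spot_point(camera, target): "position" ([column, row] in pixels: a listed point, or the origin of a listed thing).
The state is a dict: "time": time; "joint_pos": joint angles; "qd": joint speeds; "joint_efforts": joint torques, N m; "tool_pos": TCP position; "tcp_rot": TCP orientation; "ft_force": force on the tool from outside, world axes, zero at the start; "wrist_torque": the same for the moment, N m; "finger_gap": finger opening in mm.
Only numpy, scipy, OpenCV 4.12 (cv2) and the standard library are available. Lean on these libraries where they do the work, as an engineer would, in place of code of your own. Each camera call takes 0.05 s, during which the arm holds its last target.

## Working session

There is one attempt and no reset: what is moved stays moved. The work goes in short steps, Python scripts to look and compute and a tool call to move; the robot and the scene stay as the last step left them, time stands still between calls to the robot, and variables do not carry over. Pictures are saved under pics/ and viewed, and the job is handed in when it is done.

Besides the shell and the picture viewer there is one more tool, called after "Emit:" as name(argument=value, ...), one argument or row to a line, values as JSON. arm_command: Moves the arm, as the interface text tells. Its arguments: {"type":"object","properties":{"increments":{"type":"array","items":{"type":"array","items":{"type":"number"}}},"jaw":{"type":"number"},"force":{"type":"number"}},"required":["increments"]}

```bash
mkdir -p pics; python3 - <<'E'
from bench import r
import cv2
s=r.sense();print(s)
for n in("scene","top","wrist"):
    im=r.snapshot(n);cv2.imwrite(f"pics/{n}0.png",im[:,:,::-1])
    m=r.camera_model(n);print(n,m["intrinsics"],m["cam_to_world"])
print(r.finger_overhang)
for n in("scene","top"):
  for t in("sleeve_center","sleeve","cradle","endplate","nose_face","lever_pivot","lever_grip","clamp","storage","short_sleeve"):
    print(n,t,[(round(d["conf"],2),[round(float(x),1) for x in d["position"]]) for d in r.spot_point(n,t)][:3])
E
```

```text
{'time': 0.0, 'joint_pos': array([-7.47938754e+01,  7.51525821e+00,  8.53306894e+01,  3.25930871e-03,
        8.72597021e+01, -4.89191036e+00]), 'qd': array([-0.01064831,  0.09450277,  0.03972537,  0.00198909,  0.00458467,
        0.01632424]), 'joint_efforts': array([-6.15762274e-04, -5.69387877e+01, -5.00553489e+01, -1.71782685e-04,
        1.45076652e-02, -4.39815736e-06]), 'tool_pos': array([ 206.11551782, -563.04541115,  302.82921183]), 'tcp_rot': array([-9.01049873e+01,  1.22528358e-02, -1.59902135e+02]), 'ft_force': array([-0.3237251 ,  1.63019567,  1.0542293 ]), 'wrist_torque': array([-0.04167933,  0.03512006, -0.00448577]), 'finger_gap': 84.94032169666777}
scene [[405.44656898   0.         282.63198697]
 [  0.         405.44656898 202.94115429]
 [  0.           0.           1.        ]] [[ 2.36513171e-01  6.01597543e-01 -7.62982251e-01  1.36266462e+03]
 [ 9.71562144e-01 -1.37268317e-01  1.92936286e-01 -1.69772335e+02]
 [ 1.13367061e-02 -7.86916644e-01 -6.16955163e-01  7.77498382e+02]
 [ 0.00000000e+00  0.00000000e+00  0.00000000e+00  1.00000000e+00]]
top [[460.8651886    0. 
[... 1065 characters left out ...]
er_pivot [(0.68, [350.3, 230.9])]
scene lever_grip [(0.6, [350.3, 188.8]), (0.26, [154.7, 233.3]), (0.24, [155.2, 250.1])]
scene clamp [(0.76, [309.0, 239.4])]
scene storage [(0.93, [156.0, 250.8])]
scene short_sleeve [(0.88, [155.2, 256.9])]
top sleeve_center [(0.94, [356.1, 216.2]), (0.73, [440.3, 297.1])]
top sleeve [(0.95, [435.1, 296.8]), (0.84, [356.8, 215.9]), (0.68, [421.9, 242.5])]
top cradle [(0.87, [288.6, 202.4])]
top endplate [(0.94, [306.3, 209.7])]
top nose_face [(0.56, [265.6, 203.3])]
top lever_pivot [(0.6, [224.7, 203.9])]
top lever_grip [(0.56, [221.7, 192.1])]
top clamp [(0.69, [267.1, 208.8])]
top storage [(0.57, [418.3, 222.9])]
top short_sleeve [(0.75, [419.5, 206.9])]
```

View pics/scene0.png

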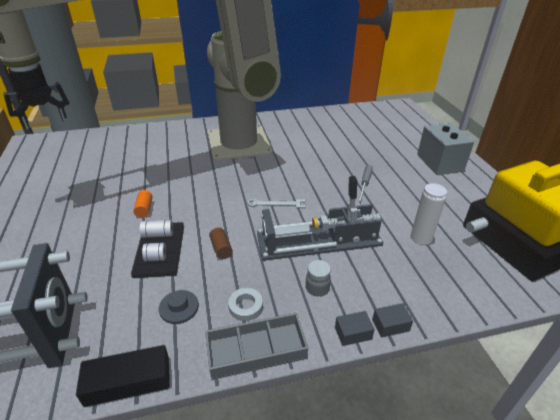

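View pics/top0.png

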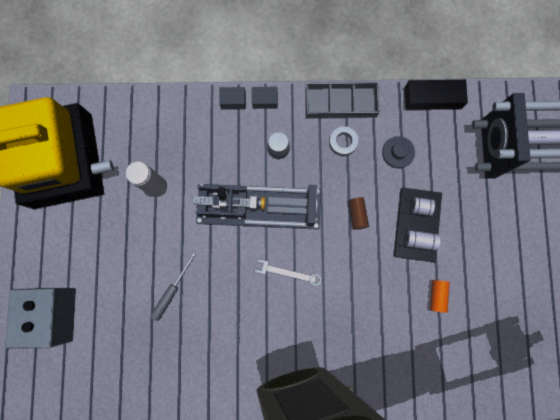

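View pics/wrist0.png

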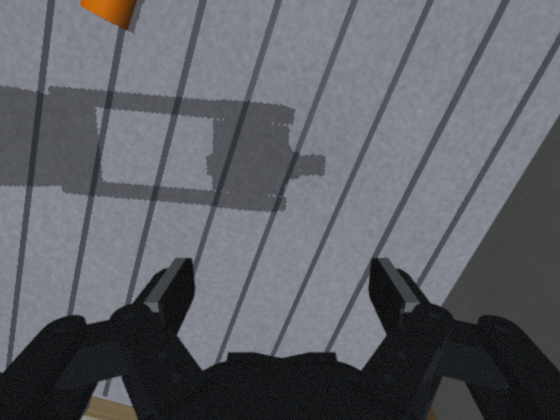

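```bash
cat > h.py <<'E'
import numpy as np,cv2
from bench import r
def proj(n,P,m=None):
    m=m or r.camera_model(n);T=np.linalg.inv(m["cam_to_world"]);p=T[:3,:3]@np.array(P,float)+T[:3,3];q=m["intrinsics"]@p;return q[:2]/q[2]
def plane(n,uv,z,m=None):
    m=m or r.camera_model(n);T=m["cam_to_world"];d=T[:3,:3]@np.linalg.solve(m["intrinsics"],[uv[0],uv[1],1]);o=T[:3,3];return o+d*(z-o[2])/d[2]
def tri(obs):
    A=np.zeros((3,3));b=np.zeros(3)
    for n,uv in obs:
        m=r.camera_model(n);T=m["cam_to_world"];d=T[:3,:3]@np.linalg.solve(m["intrinsics"],[uv[0],uv[1],1]);d/=np.linalg.norm(d)
        P=np.eye(3)-np.outer(d,d);A+=P;b+=P@T[:3,3]
    return np.linalg.solve(A,b)
E
python3 - <<'E'
from h import *
np.set_printoptions(precision=1,suppress=True)
im=cv2.imread("pics/scene0.png");cv2.imwrite("pics/s_c.png",cv2.resize(im[150:270,230:400],None,fx=4.5,fy=4.5,interpolation=cv2.INTER_CUBIC))
im=cv2.imread("pics/top0.png");cv2.imwrite("pics/t_c.png",cv2.resize(im[170:240,185:335],None,fx=5.2,fy=5.2,interpolation=cv2.INTER_CUBIC))
cv2.imwrite("pics/t_b.png",cv2.resize(im[180:270,380:460],None,fx=6,fy=6,interpolation=cv2.INTER_CUBIC))
def blob(t):
    return [(round(d["conf"],2),np.array(d["position"]),cv2.minAreaRect(np.argwhere(d["mask"])[:,::-1].astype(np.float32))) for d in r.trace("top",t)][:3]
for t in("sleeve","short_sleeve","storage","endplate","clamp","lever","nose"):
    print(t,blob(t))
for t,z in (("cradle",62),("endplate",0),("nose_face",62),("lever_pivot",22),("lever_grip",172),("clamp",0),("storage",0)):
    pt=r.spot_point("top",t);ps=r.spot_point("scene",t)
    print(t,plane("top",pt[0]["position"],z),plane("scene",ps[0]["position"],z),tri([("top",pt[0]["position"]),("scene",ps[0]["position"])]))
E
```

```text
sleeve [(0.95, array([421.1, 238.6]), ((421.9899597167969, 240.56997680664062), (34.648231506347656, 15.556349754333496), 8.13010311126709)), (0.95, array([360.7, 217.1]), ((358.2080078125, 213.64401245117188), (30.32108497619629, 16.27857780456543), 79.69515228271484)), (0.61, array([439.9, 296.3]), ((439.1991271972656, 296.0133056640625), (17.694055557250977, 31.66304588317871), 3.8140745162963867))]
short_sleeve [(0.7, array([423.8, 206.4]), ((422.1756591796875, 205.94595336914062), (23.34465789794922, 16.933095932006836), 9.462321281433105))]
storage [(0.67, array([412.4, 223.7]), ((417.481689453125, 224.66464233398438), (42.18484878540039, 70.56575775146484), 6.34019136428833))]
endplate [(0.58, array([312.3, 206.5]), ((311.5, 205.5), (41.0, 9.0), 90.0))]
clamp [(0.56, array([253.3, 209. ]), ((256.65380859375, 206.19320678710938), (127.93146514892578, 40.189109802246094), 2.6630005836486816)), (0.44, array([424. , 241.2]), ((421.9615783691406, 240.30770874023438), (34.9777946472168, 16.248550415039062), 7.125016689300537))]
lever [(0.63, array([244.8, 201.9]), ((228.0107421875, 
[... 207 characters left out ...]
.12001037597656), (43.60000228881836, 23.0), 36.869895935058594))]
nose [(0.69, array([223.8, 198.2]), ((219.5, 199.0), (22.0, 13.0), 90.0)), (0.6, array([261.7, 201.5]), ((261.5, 203.0), (10.0, 5.0), 90.0))]
cradle [585.   52.8  62. ] [569.3  59.6  62. ] [583.2  54.2  74.8]
endplate [574.6   4.3   0. ] [554.   10.2  -0. ] [572.1   5.6  17.5]
nose_face [583.4 112.9  62. ] [583.7 111.7  62. ] [583.3 112.4  61.5]
lever_pivot [589.7 225.4  22. ] [592.8 220.3  22. ] [589.7 224.   18.7]
lever_grip [593.2 212.2 172. ] [595.5 201.1 172. ] [592.1 207.9 169.1]
clamp [578.4 111.8   0. ] [577.8 106.1   0. ] [577.7 109.1  -0.6]
storage [ 534.6 -300.4    0. ] [ 528.  -307.9    0. ] [ 533.9 -303.2    4.2]
```

```bash
sleep 0
```

```text
(no output)
```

View pics/s_c.png

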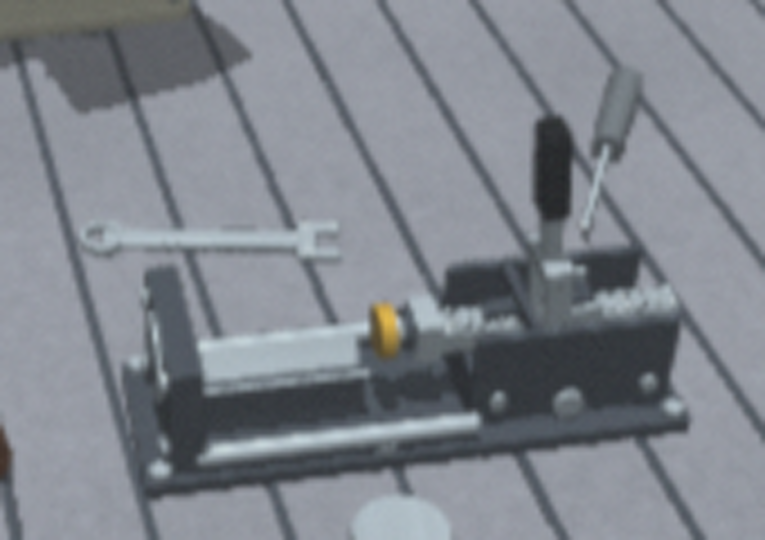

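View pics/t_c.png

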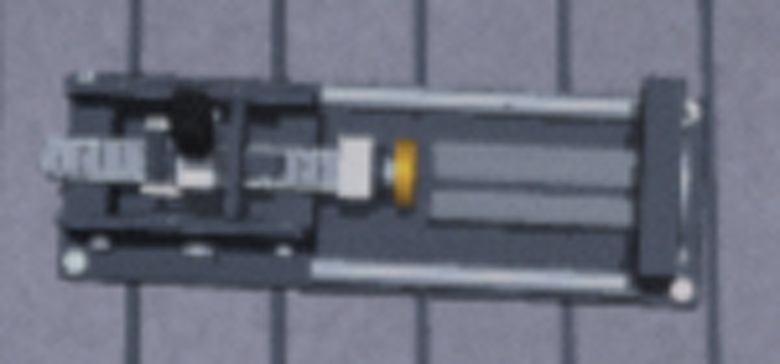

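View pics/t_b.png

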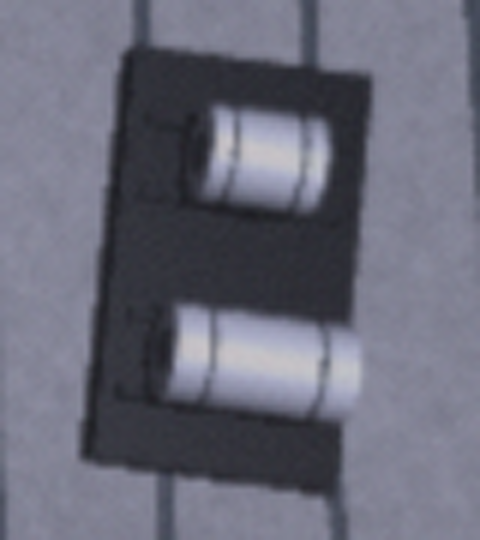

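```bash
cat >> h.py <<'E'
np.set_printoptions(precision=1,suppress=True)
from scipy.spatial.transform import Rotation as Ro
def Rt(yaw): return Ro.from_euler("xyz",[-90,0,yaw],degrees=True)
def inc(c0,yaw0,c1,yaw1):
    R=Rt(yaw0);t=R.inv().apply(np.array(c1,float)-c0)/1000;w=(R.inv()*Rt(yaw1)).as_rotvec()
    return np.round(np.r_[t,w],4)
E
python3 - <<'E'
from h import *
m=r.trace("top","sleeve")[0]["mask"]
(c,s,a)=cv2.minAreaRect(np.argwhere(m)[:,::-1].astype(np.float32))
print(c,plane("top",c,45))
v=np.array([np.cos(np.radians(a)),np.sin(np.radians(a))])
A=plane("top",np.array(c)-16*v,40);B=plane("top",np.array(c)+16*v,40);print(A,B,np.degrees(np.arctan2(*(B-A)[1::-1])))
# storage edges and clamp edges from crops
f=lambda p,o,k:(p[0]/k+o[0],p[1]/k+o[1])
e=[plane("top",f(p,(380,180),6),18) for p in((130,48),(370,75),(335,492),(85,458))];print(np.array(e))
b=[plane("top",f(p,(185,170),5.2),10) for p in((74,262),(682,290))];print(np.array(b),np.degrees(np.arctan2(*(b[1]-b[0])[1::-1])))
R=Rt(-90);print(R.as_matrix())
s=r.sense();print(s["tool_pos"],s["tcp_rot"])
for tgt in([530,-305,260],): print(inc([206.2,-563.5,303.9],-159.9,tgt,-90))
E
```

```text
(421.9899597167969, 240.56997680664062) [ 482.6 -294.7   45. ]
[ 489.4 -255.    40. ] [ 476.6 -337.3   40. ] -98.85901744092392
[[ 628.5 -255.1   18. ]
 [ 614.7 -362.8   18. ]
 [ 427.4 -336.2   18. ]
 [ 443.6 -226.5   18. ]]
[[547.2 295.9  10. ]
 [528.8 -21.2  10. ]] -93.31794471416109
[[ 0.  0.  1.]
 [-1.  0.  0.]
 [ 0. -1.  0.]]
[ 206.2 -563.4  303.9] [ -90.     0.  -159.9]
[-0.4  0.  -0.1  0.  -1.2  0. ]
```

```bash
python3 - <<'E'
from h import *
print(inc([206.2,-563.5,303.9],-159.9,[483,-294,220],-98).tolist())
E
```

```text
[-0.3526, 0.0839, -0.158, 0.0, -1.0804, 0.0]
```

Emit:
arm_command(
  increments=[
    [-0.044, 0.0105, -0.02, 0, -0.135, 0],
    [-0.088, 0.021, -0.0395, 0, -0.27, 0],
    [-0.132, 0.0315, -0.059, 0, -0.405, 0],
    [-0.176, 0.042, -0.079, 0, -0.54, 0],
    [-0.22, 0.0525, -0.099, 0, -0.675, 0],
    [-0.264, 0.063, -0.118, 0, -0.81, 0],
    [-0.308, 0.0735, -0.138, 0, -0.945, 0],
    [-0.3526, 0.0839, -0.158, 0, -1.0804, 0],
    [-0.3526, 0.0839, -0.158, 0, -1.0804, 0],
    [-0.3526, 0.0839, -0.158, 0, -1.0804, 0],
  ],
  jaw=-1,
  force=60,
)

```text
time: 3.5
tool_pos: [482.9, -294.0, 220.1]
tcp_rot: [-90.0, -0.0, -98.0]
ft_force: [-0.1, -0.2, 0.6]
finger_gap: 85.1
```

```bash
python3 - <<'E'
from h import *
s=r.sense();print(s["time"],s["tool_pos"],s["tcp_rot"])
m=r.camera_model("wrist");im=r.snapshot("wrist");cv2.imwrite("pics/w1.png",im[:,:,::-1])
for t in("sleeve","sleeve_center","short_sleeve"):
    for d in r.spot_point("wrist",t): print(t,d["conf"],d["position"],plane("wrist",d["position"],18 if t!="sleeve_center" else 40,m))
for d in r.trace("wrist","sleeve"): print(d["conf"],d["position"],cv2.minAreaRect(np.argwhere(d["mask"])[:,::-1].astype(np.float32)))
E
```

```text
3.5 [ 482.9 -294.   220.1] [-90.  -0. -98.]
sleeve 0.7 [541.6, 111.8] [ 714.3 -252.4   18. ]
sleeve 0.67 [279.4, 198.0] [ 479.3 -297.6   18. ]
sleeve_center 0.94 [285.6, 202.6] [ 485.2 -296.    40. ]
sleeve_center 0.68 [143.9, 257.5] [ 348.6 -330.4   40. ]
short_sleeve 0.78 [379.3, 191.2] [ 572.7 -304.1   18. ]
0.98 [282.3, 206.1] ((283.0, 208.0), (102.0, 52.0), 90.0)
0.8 [333.3, 8.9] ((349.0, 15.0), (30.0, 102.0), 90.0)
0.67 [130.6, 260.2] ((139.967529296875, 260.0505676269531), (45.16039276123047, 100.21941375732422), 89.04515838623047)
```

View pics/w1.png

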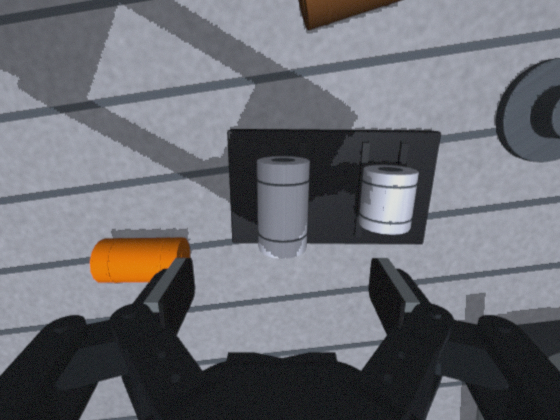

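```bash
python3 - <<'E'
from h import *
A=plane("wrist",[283,157],62);B=plane("wrist",[283,255],55);print(A,B,plane("wrist",[283,255],62))
print(proj("wrist",[483,-294,40]),plane("wrist",[257.5,205],45),plane("wrist",[308.5,205],45))
E
```

```text
[ 488.5 -254.    62. ] [ 476.6 -339.1   55. ] [ 477.  -335.5   62. ]
[283.  199.6] [ 460.9 -294.2   45. ] [ 504.1 -300.4   45. ]
```

Emit:
arm_command(
  increments=[
    [0.001, 0.02, 0, 0, 0, 0],
    [0.001, 0.04, 0, 0, 0, 0],
    [0.001, 0.06, 0, 0, 0, 0],
    [0.001, 0.08, 0, 0, 0, 0],
    [0.001, 0.095, 0, 0, 0, 0],
    [0.001, 0.107, 0, 0, 0, 0],
    [0.001, 0.117, 0, 0, 0, 0],
    [0.001, 0.123, 0, 0, 0, 0],
    [0.001, 0.123, 0, 0, 0, 0],
    [0.001, 0.123, 0, 0, 0, 0],
  ],
)

```text
time: 5.0
tool_pos: [483.2, -295.1, 97.6]
tcp_rot: [-90.0, -0.0, -98.0]
ft_force: [0.1, -0.2, -0.4]
finger_gap: 85.4
```

Emit:
arm_command(
  increments=[
    [0, 0, 0, 0, 0, 0],
    [0, 0, 0, 0, 0, 0],
    [0, 0, 0, 0, 0, 0],
    [0, 0, 0, 0, 0, 0],
    [0, 0, 0, 0, 0, 0],
    [0, 0, 0, 0, 0, 0],
    [0, 0, 0, 0, 0, 0],
    [0, 0, 0, 0, 0, 0],
    [0, 0, 0, 0, 0, 0],
    [0, 0, 0, 0, 0, 0],
  ],
  jaw=1,
  force=60,
)

```text
time: 6.25
tool_pos: [483.1, -295.1, 97.7]
tcp_rot: [-90.0, -0.0, -98.0]
ft_force: [-0.8, 0.9, 5.1]
finger_gap: 42.5
```

```bash
python3 - <<'E'
from h import *
print(inc([483.1,-295,97],-98,[580,-20,290],-93.3).tolist())
E
```

```text
[-0.2858, -0.193, 0.0577, 0.0, -0.082, -0.0]
```

Emit:
arm_command(
  increments=[
    [0, -0.02, 0, 0, 0, 0],
    [0, -0.06, 0, 0, 0, 0],
    [0, -0.11, 0, 0, 0, 0],
    [-0.03, -0.15, 0.006, 0, -0.01, 0],
    [-0.08, -0.18, 0.016, 0, -0.025, 0],
    [-0.14, -0.193, 0.029, 0, -0.045, 0],
    [-0.2, -0.193, 0.04, 0, -0.06, 0],
    [-0.25, -0.193, 0.05, 0, -0.075, 0],
    [-0.2858, -0.193, 0.0577, 0, -0.082, 0],
    [-0.2858, -0.193, 0.0577, 0, -0.082, 0],
  ],
)

```text
time: 7.5
tool_pos: [579.9, -17.1, 290.4]
tcp_rot: [-90.0, 0.0, -93.1]
ft_force: [-0.8, -1.0, -4.1]
finger_gap: 42.1
```

```bash
python3 - <<'E'
from h import *
s=r.sense();print(s["time"],s["tool_pos"],s["tcp_rot"],s["ft_force"],s["finger_gap"])
m=r.camera_model("wrist");im=r.snapshot("wrist");cv2.imwrite("pics/w2.png",im[:,:,::-1])
s=r.sense();print(s["time"],s["tool_pos"],s["tcp_rot"])
for t,z in (("cradle",62),("endplate",0),("nose_face",62),("lever_pivot",22),("lever_grip",172),("clamp",0),("sleeve_center",230)):
    for d in r.spot_point("wrist",t)[:2]: print(t,d["conf"],d["position"],plane("wrist",d["position"],z))
E
```

```text
7.5 [579.9 -17.1 290.4] [-90.    0.  -93.1] [-0.8 -1.  -4.1] 42.09526661794813
7.55 [579.7 -18.6 290.3] [-90.   -0.  -93.2]
cradle 0.72 [279.8, 119.1] [580.6  47.   62. ]
endplate 0.91 [279.3, 159.4] [576.8  -2.1   0. ]
endplate 0.52 [276.2, 46.1] [580.8 120.1   0. ]
nose_face 0.84 [275.9, 43.2] [581.1 111.   62. ]
lever_pivot 0.49 [281.3, 285.0] [ 569.9 -160.8   22. ]
clamp 0.59 [275.2, 57.4] [579.4 108.6   0. ]
sleeve_center 0.66 [280.5, 283.8] [577.7 -26.6 230. ]
sleeve_center 0.64 [124.6, 397.3] [485. -95. 230.]
```

View pics/w2.png

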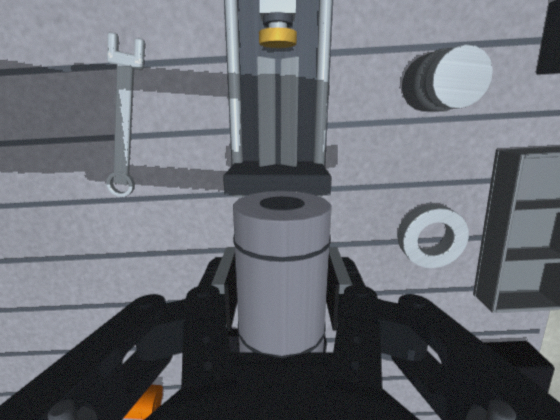

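```bash
python3 - <<'E'
from h import *
s=r.sense();print(s["time"],s["tool_pos"],s["tcp_rot"])
im=r.snapshot("wrist");s=r.sense();print(s["tool_pos"])
cv2.imwrite("pics/w3.png",cv2.resize(im[0:200,200:360,::-1],None,fx=3,fy=3,interpolation=cv2.INTER_CUBIC))
E
```

```text
7.9 [579.6 -20.8 290.1] [-90.   -0.  -93.4]
[579.7 -20.7 290.1]
```

View pics/w3.png

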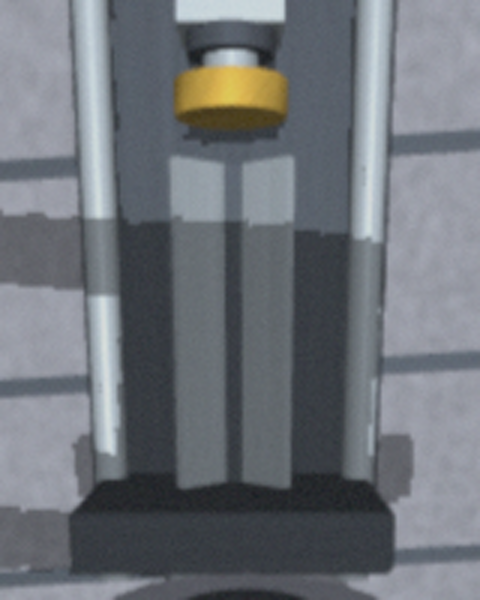

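```bash
python3 - <<'E'
from h import *
m=r.camera_model("wrist")
f=lambda x,y,z: plane("wrist",[200+x/3,y/3],z,m)
for a in [(170,156,48),(294,155,48),(176,488,48),(291,487,48)]:print("lip",f(*a))
for a in [(71,512,90),(392,512,90),(72,572,90),(394,572,90)]:print("ep",f(*a))
for a in [(174,95,62),(290,95,62),(232,105,79),(232,128,45)]:print("nose",f(*a))
E
```

```text
lip [562.9 107.4  48. ]
lip [601.6 105.4  48. ]
lip [556.2   3.3  48. ]
lip [596.1   1.3  48. ]
ep [527.5   5.   90. ]
ep [624.5  -0.7  90. ]
ep [525.7 -13.7  90. ]
ep [624.9 -19.6  90. ]
nose [566.3 121.2  62. ]
nose [600.2 119.1  62. ]
nose [583.1 114.   79. ]
nose [582.7 114.7  45. ]
```

```bash
python3 - <<'E'
from h import *
print(inc([580,-20,290],-93.3,[579.3,56,185],-93.3).tolist(), inc([579.3,56,185],-93.3,[579.3,56,121],-93.3).tolist())
E
```

```text
[-0.0758, 0.105, -0.0051, 0.0, 0.0, 0.0] [0.0, 0.064, -0.0, 0.0, 0.0, 0.0]
```

Emit:
arm_command(
  increments=[
    [-0.02, 0.01, -0.0013, 0, 0, 0],
    [-0.045, 0.03, -0.003, 0, 0, 0],
    [-0.065, 0.055, -0.0044, 0, 0, 0],
    [-0.0758, 0.08, -0.0051, 0, 0, 0],
    [-0.0758, 0.105, -0.0051, 0, 0, 0],
    [-0.0758, 0.125, -0.0051, 0, 0, 0],
    [-0.0758, 0.14, -0.0051, 0, 0, 0],
    [-0.0758, 0.15, -0.0051, 0, 0, 0],
    [-0.0758, 0.155, -0.0051, 0, 0, 0],
    [-0.0758, 0.155, -0.0051, 0, 0, 0],
  ],
)

```text
time: 9.2
tool_pos: [579.2, 55.9, 135.1]
tcp_rot: [-90.0, 0.0, -93.3]
ft_force: [0.6, -0.1, -4.3]
finger_gap: 41.9
```

```bash
python3 - <<'E'
from h import *
s=r.sense();print(s["time"],s["tool_pos"],s["tcp_rot"],s["ft_force"])
for n in("wrist","scene"):
    im=r.snapshot(n);
    if n=="scene": im=cv2.resize(im[150:270,230:400],None,fx=4.5,fy=4.5,interpolation=cv2.INTER_CUBIC)
    cv2.imwrite(f"pics/{n}4.png",im[:,:,::-1])
E
```

```text
9.2 [579.2  55.9 135.1] [-90.    0.  -93.3] [ 0.6 -0.1 -4.3]
```

View pics/wrist4.png

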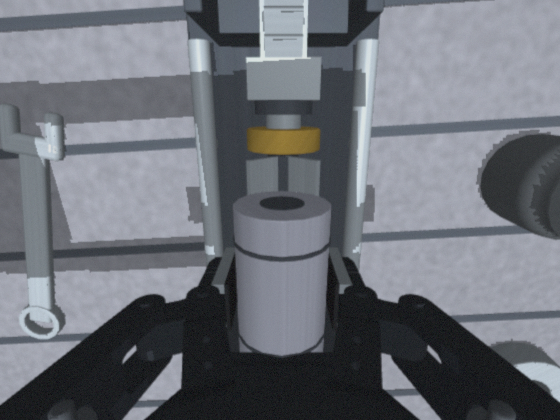

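View pics/scene4.png

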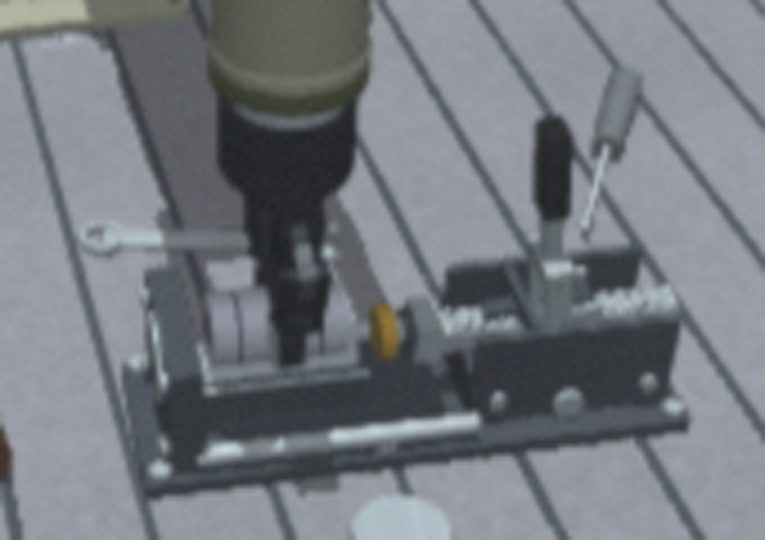

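Emit:
arm_command(
  increments=[
    [0, 0.003, 0, 0, 0, 0],
    [0, 0.006, 0, 0, 0, 0],
    [0, 0.009, 0, 0, 0, 0],
    [0, 0.0115, 0, 0, 0, 0],
    [0, 0.0135, 0, 0, 0, 0],
    [0, 0.014, 0, 0, 0, 0],
    [0, 0.014, 0, 0, 0, 0],
    [0, 0.014, 0, 0, 0, 0],
    [0, 0.014, 0, 0, 0, 0],
    [0, 0.014, 0, 0, 0, 0],
  ],
)

```text
time: 10.55
tool_pos: [579.1, 56.1, 121.0]
tcp_rot: [-90.0, -0.0, -93.3]
ft_force: [-0.2, -1.1, -3.5]
finger_gap: 42.5
```

Emit:
arm_command(
  increments=[
    [0, 0.0005, 0, 0, 0, 0],
    [0, 0.001, 0, 0, 0, 0],
    [0, 0.001, 0, 0, 0, 0],
    [0, 0.001, 0, 0, 0, 0],
    [0, 0.001, 0, 0, 0, 0],
    [0, 0.001, 0, 0, 0, 0],
    [0, 0.001, 0, 0, 0, 0],
    [0, 0.001, 0, 0, 0, 0],
    [0, 0.001, 0, 0, 0, 0],
    [0, 0.001, 0, 0, 0, 0],
  ],
)

```text
time: 11.8
tool_pos: [579.4, 56.0, 120.3]
tcp_rot: [-90.0, 0.0, -93.3]
ft_force: [4.7, -0.4, 0.2]
finger_gap: 42.0
```

Emit:
arm_command(
  increments=[
    [0, 0, 0, 0, 0, 0],
    [0, 0, 0, 0, 0, 0],
    [0, 0, 0, 0, 0, 0],
    [0, 0, 0, 0, 0, 0],
    [0, 0, 0, 0, 0, 0],
    [0, 0, 0, 0, 0, 0],
    [0, 0, 0, 0, 0, 0],
    [0, -0.01, 0, 0, 0, 0],
    [0, -0.03, 0, 0, 0, 0],
    [0, -0.05, 0, 0, 0, 0],
  ],
  jaw=-1,
)

```text
time: 13.05
tool_pos: [579.5, 56.1, 172.2]
tcp_rot: [-89.9, 0.0, -93.3]
ft_force: [1.0, -0.9, 0.3]
finger_gap: 85.5
```

Emit:
arm_command(
  increments=[
    [0, -0.04, 0, 0, 0, 0],
    [0, -0.09, 0, 0, 0, 0],
    [-0.02, -0.13, 0, 0, 0, 0],
    [-0.05, -0.15, 0, 0, 0, 0],
    [-0.08, -0.15, 0, 0, 0, 0],
    [-0.1, -0.15, 0, 0, 0, 0],
    [-0.11, -0.15, 0, 0, 0, 0],
    [-0.11, -0.15, 0, 0, 0, 0],
    [-0.11, -0.15, 0, 0, 0, 0],
    [-0.11, -0.15, 0, 0, 0, 0],
  ],
)

```text
time: 14.3
tool_pos: [585.5, 165.1, 319.9]
tcp_rot: [-90.0, -0.0, -93.4]
ft_force: [0.6, 0.5, -0.5]
finger_gap: 85.5
```

```bash
python3 - <<'E'
from h import *
s=r.sense();print(s["time"],s["tool_pos"],s["tcp_rot"],s["ft_force"])
for n in("wrist","scene","top"):
    im=r.snapshot(n);
    if n=="scene": im=cv2.resize(im[150:270,230:400],None,fx=4.5,fy=4.5,interpolation=cv2.INTER_CUBIC)
    if n=="top": im=cv2.resize(im[170:240,185:335],None,fx=5.2,fy=5.2,interpolation=cv2.INTER_CUBIC)
    cv2.imwrite(f"pics/{n}5.png",im[:,:,::-1])
for n in("wrist","scene"):
  for t,z in (("lever_pivot",22),("lever_grip",172),("nose_face",62),("sleeve_center",62)):
    for d in r.spot_point(n,t)[:2]: print(n,t,d["conf"],d["position"],plane(n,d["position"],z))
print(r.sense()["tool_pos"])
E
```

```text
14.3 [585.5 165.1 319.9] [-90.   -0.  -93.4] [ 0.6  0.5 -0.5]
wrist lever_grip 0.86 [281.8, 150.6] [587.4 213.2 172. ]
wrist nose_face 0.57 [281.8, 223.7] [581.8 114.1  62. ]
wrist sleeve_center 0.77 [284.4, 270.0] [581.5  53.2  62. ]
scene lever_pivot 0.79 [351.3, 232.8] [600.8 220.2  22. ]
scene lever_grip 0.78 [351.3, 186.9] [588.3 206.6 172. ]
scene lever_grip 0.68 [277.3, 205.9] [622.2   4.4 172. ]
scene nose_face 0.57 [311.2, 218.2] [560.8 114.1  62. ]
scene sleeve_center 0.84 [219.9, 240.5] [ 593.1 -138.8   62. ]
scene sleeve_center 0.79 [138.8, 203.0] [ 387.2 -344.6   62. ]
[585.4 165.9 320. ]
```

View pics/wrist5.png

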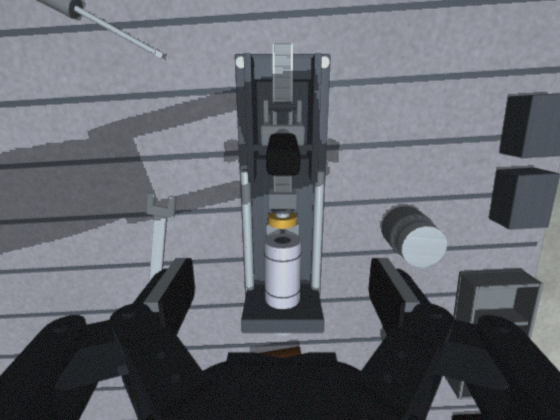

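View pics/scene5.png

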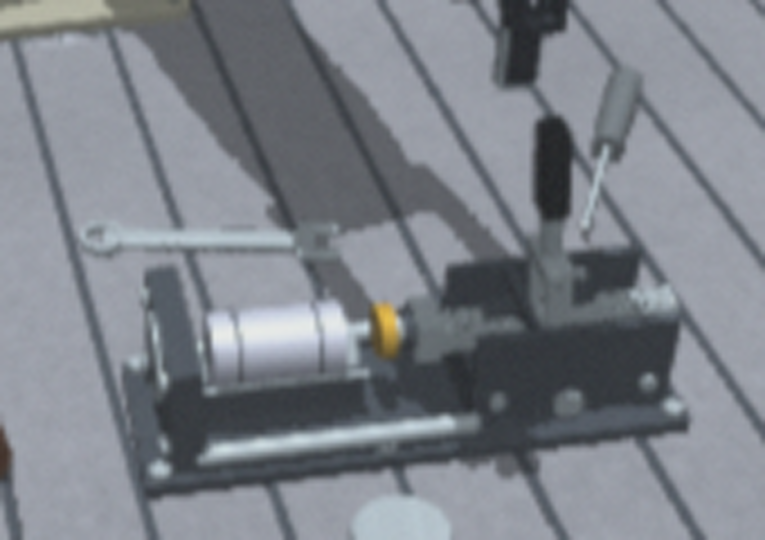

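View pics/top5.png

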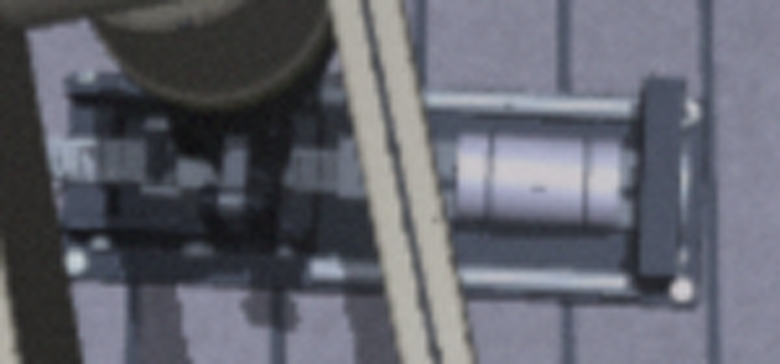

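```bash
python3 - <<'E'
from h import *
print(plane("scene",[356.2,238.9],22), plane("scene",[356.2,238.9],30))
im=r.snapshot("wrist")
m=r.trace("wrist","lever")
for d in m[:2]: print(d["conf"],d["position"])
cv2.imwrite("pics/w6.png",cv2.resize(im[40:190,220:345,::-1],None,fx=5,fy=4,interpolation=cv2.INTER_CUBIC))
E
```

```text
[627.  224.2  22. ] [634.8 220.   30. ]
0.82 [282.6, 141.7]
```

View pics/w6.png

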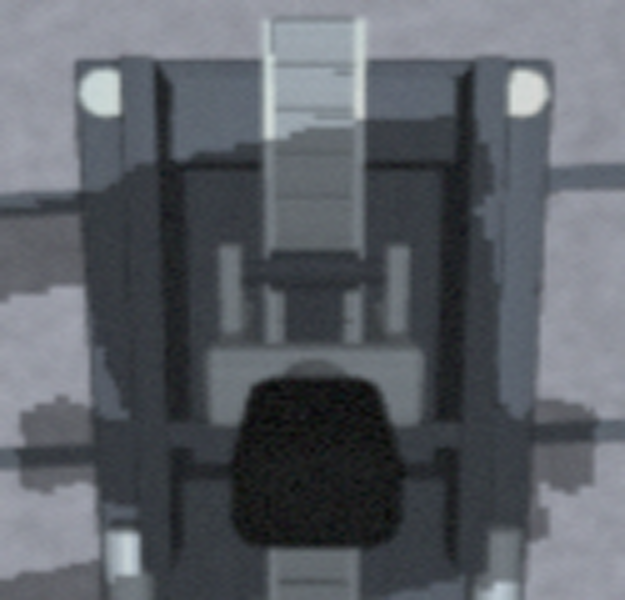

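```bash
python3 - <<'E'
from h import *
for a in [(232,500),(402,500),(317,545),(317,495)]:
    print(plane("wrist",[220+a[0]/5,40+a[1]/4],201))
print(plane("wrist",[220+317/5,40+378/4],142))
for th in(-.05,0,.1,.14,.2):
  for L,dy in((180,-9),(180,9),(118,9)):
    y=225.5-L*np.sin(th)+dy*np.cos(th); z=22+L*np.cos(th)+dy*np.sin(th)  # y side
    p=proj("wrist",[588.5,y,z]);print(th,L,dy,(p-[220,40])*[5,4])
E
```

```text
[577.3 208.9 201. ]
[598.7 207.7 201. ]
[587.6 201.1 201. ]
[588.  209.1 201. ]
[589.1 222.3 142. ]
-0.05 180 -9 [313.5 389.8]
-0.05 180 9 [304.9 266.3]
-0.05 118 9 [306.5 284.2]
0 180 -9 [317.5 448.8]
0 180 9 [309.2 328.9]
0 118 9 [308.6 315. ]
0.1 180 -9 [325.2 558.9]
0.1 180 9 [317.6 448.9]
0.1 118 9 [312.8 375.6]
0.14 180 -9 [328.  599.6]
0.14 180 9 [320.7 494.3]
0.14 118 9 [314.5 399.3]
0.2 180 -9 [332.  656.5]
0.2 180 9 [325.2 559. ]
0.2 118 9 [316.9 433.8]
```

Emit:
arm_command(
  increments=[
    [-0.015, 0.005, 0, 0, 0, 0],
    [-0.03, 0.015, 0, 0, 0, 0],
    [-0.04, 0.03, 0, 0, 0, 0],
    [-0.046, 0.045, 0, 0, 0, 0],
    [-0.0462, 0.06, 0, 0, 0, 0],
    [-0.0462, 0.075, 0, 0, 0, 0],
    [-0.0462, 0.088, 0, 0, 0, 0],
    [-0.0462, 0.095, 0, 0, 0, 0],
    [-0.0462, 0.095, 0, 0, 0, 0],
    [-0.0462, 0.095, 0, 0, 0, 0],
  ],
)

```text
time: 16.2
tool_pos: [588.5, 212.0, 225.8]
tcp_rot: [-89.9, 0.0, -93.3]
ft_force: [0.5, 0.3, -0.5]
finger_gap: 85.5
```

Emit:
arm_command(
  increments=[
    [0, 0, 0, 0, 0, 0],
    [0, 0, 0, 0, 0, 0],
    [0, 0, 0, 0, 0, 0],
    [0, 0, 0, 0, 0, 0],
    [0, 0, 0, 0, 0, 0],
    [0, 0, 0, 0, 0, 0],
    [0, 0, 0, 0, 0, 0],
    [0, 0, 0, 0, 0, 0],
    [0, 0, 0, 0, 0, 0],
    [0, 0, 0, 0, 0, 0],
  ],
  jaw=1,
  force=50,
)

```text
time: 17.45
tool_pos: [588.9, 211.9, 225.4]
tcp_rot: [-89.9, 0.0, -93.3]
ft_force: [5.1, -0.4, -0.1]
finger_gap: 21.5
```

```bash
python3 - <<'E'
from h import *
s=r.sense();print(s["time"],s["tool_pos"],s["tcp_rot"],s["ft_force"],s["finger_gap"])
for n in("wrist","scene"):
    im=r.snapshot(n);
    if n=="scene": im=cv2.resize(im[130:270,230:400],None,fx=4.5,fy=4.2,interpolation=cv2.INTER_CUBIC)
    cv2.imwrite(f"pics/{n}7.png",im[:,:,::-1])
E
```

```text
17.45 [588.9 211.9 225.4] [-89.9   0.  -93.3] [ 5.1 -0.4 -0.1] 21.498234063326645
```

View pics/scene7.png

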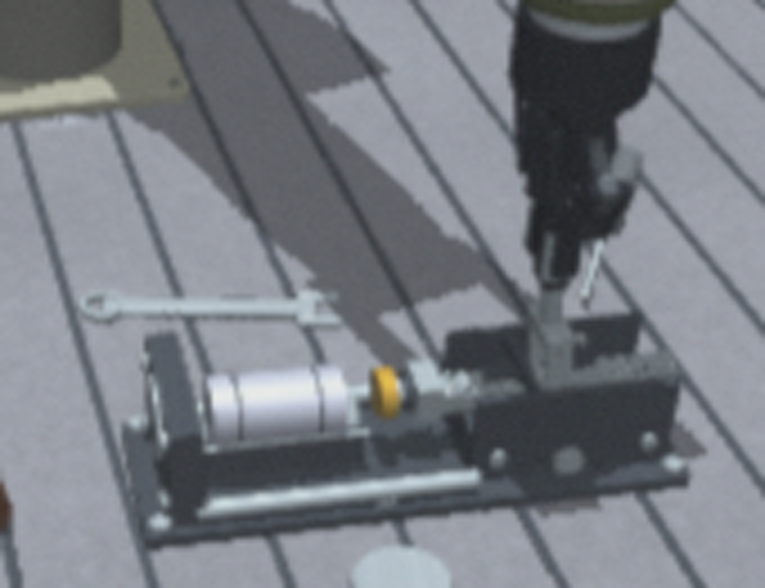

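View pics/wrist7.png

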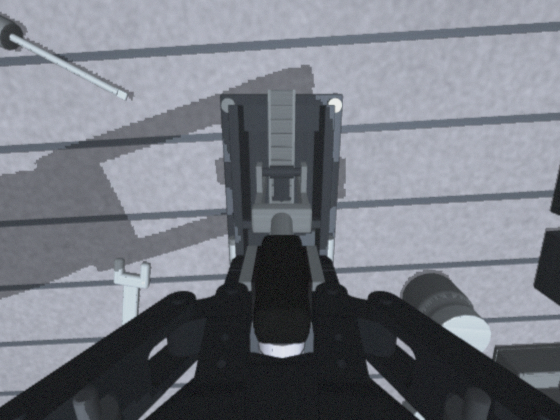

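Emit:
arm_command(
  increments=[
    [-0.006, -0.0004, 0.0005, 0, 0, 0],
    [-0.0135, -0.0006, 0.0005, 0, 0, 0],
    [-0.021, -0.0004, 0.0005, 0, 0, 0],
    [-0.0285, 0.0001, 0.0005, 0, 0, 0],
    [-0.0345, 0.0009, 0.0005, 0, 0, 0],
    [-0.038, 0.0014, 0.0005, 0, 0, 0],
    [-0.0405, 0.0018, 0.0005, 0, 0, 0],
    [-0.0405, 0.0018, 0.0005, 0, 0, 0],
    [-0.0405, 0.0018, 0.0005, 0, 0, 0],
    [-0.0405, 0.0018, 0.0005, 0, 0, 0],
  ],
)

```text
time: 18.8
tool_pos: [591.3, 252.7, 223.6]
tcp_rot: [-89.9, 0.0, -93.3]
ft_force: [4.0, -1.2, 2.5]
finger_gap: 21.7
```

```bash
python3 - <<'E'
from h import *
s=r.sense();print(s["time"],s["tool_pos"],s["tcp_rot"],s["ft_force"],s["finger_gap"])
for n in("wrist","scene"):
    im=r.snapshot(n);
    if n=="scene": im=cv2.resize(im[130:270,230:400],None,fx=4.5,fy=4.2,interpolation=cv2.INTER_CUBIC)
    cv2.imwrite(f"pics/{n}8.png",im[:,:,::-1])
E
```

```text
18.8 [591.3 252.7 223.6] [-89.9   0.  -93.3] [ 4.  -1.2  2.5] 21.667645439146817
```

View pics/scene8.png

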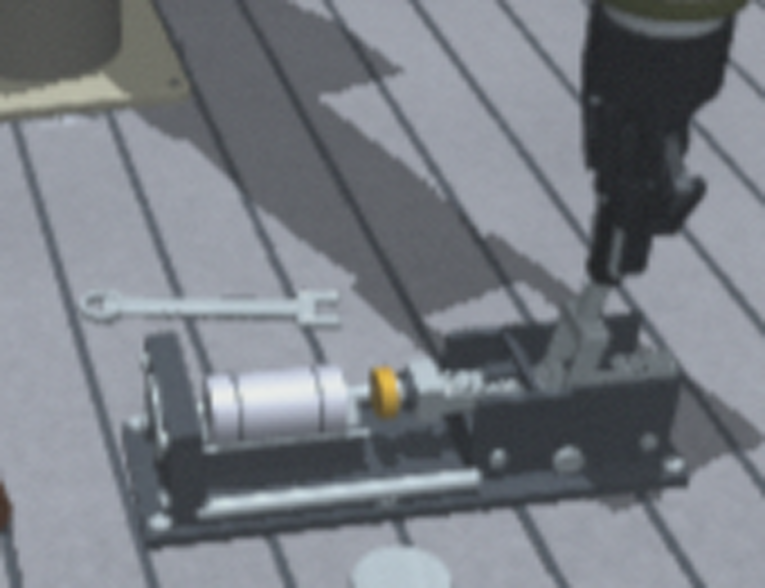

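Emit:
arm_command(
  increments=[
    [0.0045, -0.0007, 0, 0, 0, 0],
    [0.012, -0.0016, 0, 0, 0, 0],
    [0.0195, -0.0022, 0, 0, 0, 0],
    [0.027, -0.0024, 0, 0, 0, 0],
    [0.0345, -0.0022, 0, 0, 0, 0],
    [0.042, -0.0016, 0, 0, 0, 0],
    [0.049, -0.0007, 0, 0, 0, 0],
    [0.0537, 0, 0, 0, 0, 0],
    [0.0537, 0, 0, 0, 0, 0],
    [0.0537, 0, 0, 0, 0, 0],
  ],
)

```text
time: 20.15
tool_pos: [588.3, 200.2, 223.7]
tcp_rot: [-89.9, 0.2, -93.3]
ft_force: [4.7, 2.7, 0.9]
finger_gap: 21.0
```

```bash
cat > look.py <<'E'
from h import *
import sys
k=sys.argv[1]
s=r.sense();print(s["time"],s["tool_pos"],s["tcp_rot"],s["ft_force"],s["finger_gap"])
im=r.snapshot("scene")
cv2.imwrite(f"pics/scene{k}.png",cv2.resize(im[180:270,230:400],None,fx=4.5,fy=4.5,interpolation=cv2.INTER_CUBIC)[:,:,::-1])
print(r.sense()["ft_force"])
E
python3 look.py 9
```

```text
20.15 [588.3 200.2 223.7] [-89.9   0.2 -93.3] [4.7 2.7 0.9] 20.97922162220346
[5.4 2.4 1.8]
```

View pics/scene9.png

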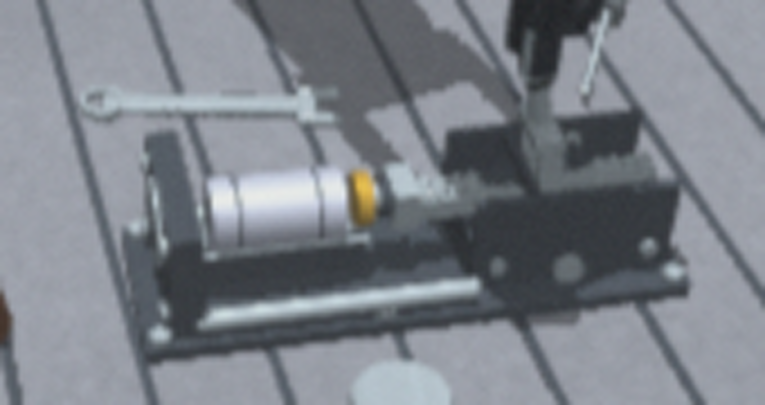

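Emit:
arm_command(
  increments=[
    [-0.005, -0.0007, 0, 0, 0, 0],
    [-0.012, -0.0016, 0, 0, 0, 0],
    [-0.0195, -0.0022, 0, 0, 0, 0],
    [-0.027, -0.0024, 0, 0, 0, 0],
    [-0.0345, -0.0022, 0, 0, 0, 0],
    [-0.042, -0.0016, 0, 0, 0, 0],
    [-0.049, -0.0007, 0, 0, 0, 0],
    [-0.0537, 0, 0, 0, 0, 0],
    [-0.0537, 0, 0, 0, 0, 0],
    [-0.0537, 0, 0, 0, 0, 0],
  ],
)

```text
time: 21.45
tool_pos: [591.3, 252.6, 223.4]
tcp_rot: [-89.9, 0.0, -93.3]
ft_force: [6.2, -1.7, 2.1]
finger_gap: 21.3
```

Emit:
arm_command(
  increments=[
    [0.0045, -0.0007, 0, 0, 0, 0],
    [0.012, -0.0016, 0, 0, 0, 0],
    [0.0195, -0.0022, 0, 0, 0, 0],
    [0.027, -0.0024, 0, 0, 0, 0],
    [0.0345, -0.0022, 0, 0, 0, 0],
    [0.042, -0.0016, 0, 0, 0, 0],
    [0.049, -0.0007, 0, 0, 0, 0],
    [0.0537, 0, 0, 0, 0, 0],
    [0.0537, 0, 0, 0, 0, 0],
    [0.0537, 0, 0, 0, 0, 0],
  ],
)

```text
time: 22.7
tool_pos: [588.3, 200.3, 223.5]
tcp_rot: [-89.9, 0.2, -93.3]
ft_force: [6.8, 4.0, 0.1]
finger_gap: 21.4
```

```bash
python3 look.py 10
```

```text
22.7 [588.3 200.3 223.5] [-89.9   0.2 -93.3] [6.8 4.  0.1] 21.374691226363836
[ 5.9  3.7 -0.4]
```

View pics/scene10.png

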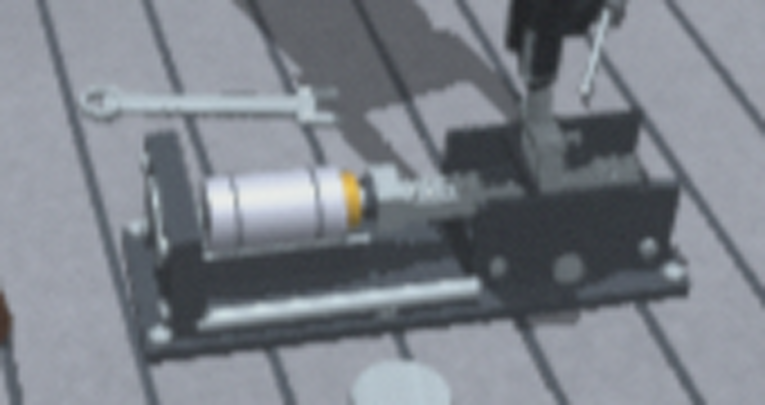

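Emit:
arm_command(
  increments=[
    [-0.005, -0.0007, 0, 0, 0, 0],
    [-0.012, -0.0016, 0, 0, 0, 0],
    [-0.0195, -0.0022, 0, 0, 0, 0],
    [-0.027, -0.0024, 0, 0, 0, 0],
    [-0.0345, -0.0022, 0, 0, 0, 0],
    [-0.042, -0.0016, 0, 0, 0, 0],
    [-0.049, -0.0007, 0, 0, 0, 0],
    [-0.0537, 0, 0, 0, 0, 0],
    [-0.0537, 0, 0, 0, 0, 0],
    [-0.0537, 0, 0, 0, 0, 0],
  ],
)

```text
time: 24.0
tool_pos: [591.3, 252.5, 223.3]
tcp_rot: [-89.9, -0.0, -93.3]
ft_force: [5.9, -1.8, 1.1]
finger_gap: 21.4
```

Emit:
arm_command(
  increments=[
    [0.0045, -0.0007, 0, 0, 0, 0],
    [0.012, -0.0016, 0, 0, 0, 0],
    [0.0195, -0.0022, 0, 0, 0, 0],
    [0.027, -0.0024, 0, 0, 0, 0],
    [0.0345, -0.0022, 0, 0, 0, 0],
    [0.042, -0.0016, 0, 0, 0, 0],
    [0.049, -0.0007, 0, 0, 0, 0],
    [0.0537, 0, 0, 0, 0, 0],
    [0.0537, 0, 0, 0, 0, 0],
    [0.0537, 0, 0, 0, 0, 0],
  ],
)

```text
time: 25.25
tool_pos: [588.3, 200.4, 223.5]
tcp_rot: [-89.9, 0.2, -93.3]
ft_force: [5.4, 4.8, 0.6]
finger_gap: 21.7
```

```bash
python3 look.py 11
```

```text
25.25 [588.3 200.4 223.5] [-89.9   0.2 -93.3] [5.4 4.8 0.6] 21.702725187322503
[5.5 3.4 0.5]
```

View pics/scene11.png

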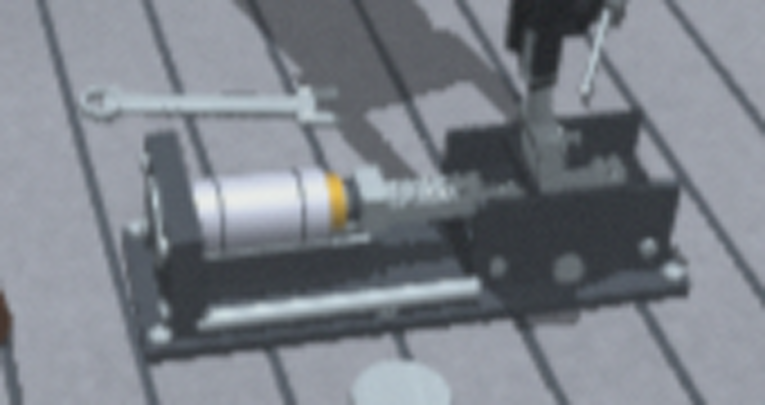

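Emit:
arm_command(
  increments=[
    [-0.005, -0.0007, 0, 0, 0, 0],
    [-0.012, -0.0016, 0, 0, 0, 0],
    [-0.0195, -0.0022, 0, 0, 0, 0],
    [-0.027, -0.0024, 0, 0, 0, 0],
    [-0.0345, -0.0022, 0, 0, 0, 0],
    [-0.042, -0.0016, 0, 0, 0, 0],
    [-0.049, -0.0007, 0, 0, 0, 0],
    [-0.0537, 0, 0, 0, 0, 0],
    [-0.0537, 0, 0, 0, 0, 0],
    [-0.0537, 0, 0, 0, 0, 0],
  ],
)

```text
time: 26.55
tool_pos: [591.3, 252.4, 223.3]
tcp_rot: [-89.9, -0.0, -93.3]
ft_force: [6.1, -1.8, 0.9]
finger_gap: 21.2
```

Emit:
arm_command(
  increments=[
    [0.0045, -0.0007, 0, 0, 0, 0],
    [0.012, -0.0016, 0, 0, 0, 0],
    [0.0195, -0.0022, 0, 0, 0, 0],
    [0.027, -0.0024, 0, 0, 0, 0],
    [0.0345, -0.0022, 0, 0, 0, 0],
    [0.042, -0.0016, 0, 0, 0, 0],
    [0.049, -0.0007, 0, 0, 0, 0],
    [0.0537, 0, 0, 0, 0, 0],
    [0.0537, 0, 0, 0, 0, 0],
    [0.0537, 0, 0, 0, 0, 0],
  ],
)

```text
time: 27.8
tool_pos: [588.3, 201.7, 223.9]
tcp_rot: [-89.9, 0.3, -93.2]
ft_force: [6.5, 9.6, 0.6]
finger_gap: 21.3
```

```bash
python3 look.py 12
```

```text
27.8 [588.3 201.7 223.9] [-89.9   0.3 -93.2] [6.5 9.6 0.6] 21.275805845001486
[ 7.   9.6 -0. ]
```

View pics/scene12.png

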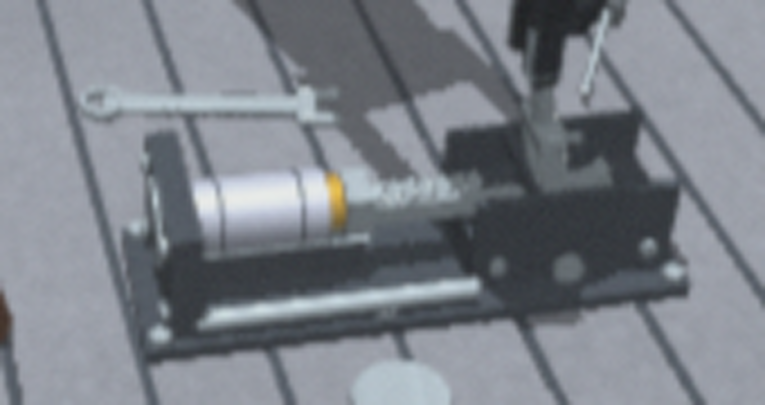

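Emit:
arm_command(
  increments=[
    [0.0005, 0.0001, 0, 0, 0, 0],
    [0.001, 0.0002, 0, 0, 0, 0],
    [0.0015, 0.0003, 0, 0, 0, 0],
    [0.002, 0.0004, 0, 0, 0, 0],
    [0.0025, 0.0005, 0, 0, 0, 0],
    [0.003, 0.0006, 0, 0, 0, 0],
    [0.0035, 0.0006, 0, 0, 0, 0],
    [0.0035, 0.0006, 0, 0, 0, 0],
    [0.0035, 0.0006, 0, 0, 0, 0],
    [0.0035, 0.0006, 0, 0, 0, 0],
  ],
)

```text
time: 29.1
tool_pos: [588.2, 199.2, 223.5]
tcp_rot: [-89.8, 0.4, -93.2]
ft_force: [7.0, 13.5, -0.6]
finger_gap: 21.5
```

```bash
python3 look.py 13
```

```text
29.1 [588.2 199.2 223.5] [-89.8   0.4 -93.2] [ 7.  13.5 -0.6] 21.54540144211375
[ 6.7 13.9 -0.7]
```

View pics/scene13.png

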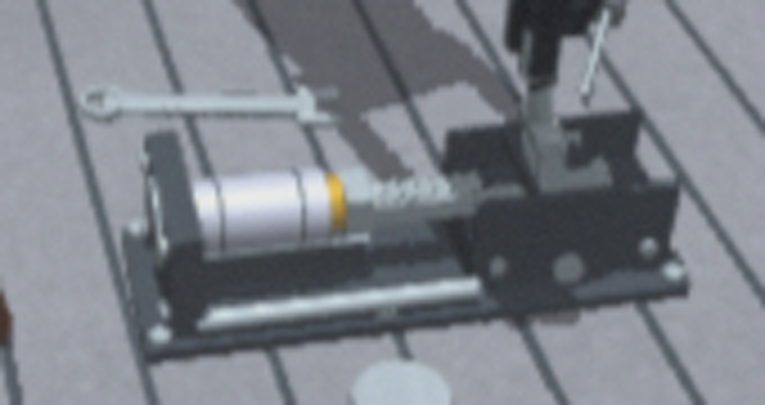

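Emit:
arm_command(
  increments=[
    [-0.004, -0.0006, 0, 0, 0, 0],
    [-0.009, -0.0012, 0, 0, 0, 0],
    [-0.014, -0.0017, 0, 0, 0, 0],
    [-0.018, -0.002, 0, 0, 0, 0],
    [-0.018, -0.002, 0, 0, 0, 0],
    [-0.018, -0.002, 0, 0, 0, 0],
    [-0.018, -0.002, 0, 0, 0, 0],
    [-0.018, -0.002, 0, 0, 0, 0],
    [-0.018, -0.002, 0, 0, 0, 0],
    [-0.018, -0.002, 0, 0, 0, 0],
  ],
)

```text
time: 30.4
tool_pos: [589.0, 213.3, 225.1]
tcp_rot: [-89.9, 0.0, -93.3]
ft_force: [3.8, -2.4, 4.2]
finger_gap: 21.1
```

```bash
python3 look.py 14
```

```text
30.4 [589.  213.3 225.1] [-89.9   0.  -93.3] [ 3.8 -2.4  4.2] 21.06145177635984
[ 4.4 -2.5  4. ]
```

View pics/scene14.png

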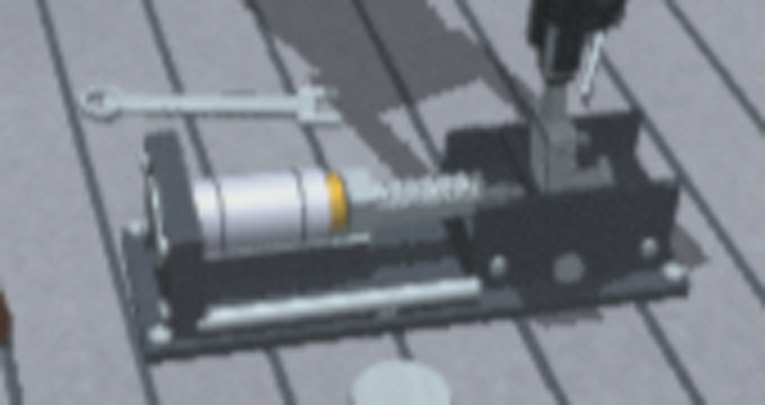

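Emit:
arm_command(
  increments=[
    [0, 0, 0, 0, 0, 0],
    [0, 0, 0, 0, 0, 0],
    [0, 0, 0, 0, 0, 0],
    [0, 0, 0, 0, 0, 0],
    [0, 0, 0, 0, 0, 0],
    [0, 0, 0, 0, 0, 0],
    [0, 0, 0, 0, 0, 0],
    [0, -0.01, 0, 0, 0, 0],
    [0, -0.03, 0, 0, 0, 0],
    [0, -0.06, 0, 0, 0, 0],
  ],
  jaw=-1,
)

```text
time: 31.7
tool_pos: [588.4, 213.2, 285.9]
tcp_rot: [-90.0, -0.0, -93.3]
ft_force: [0.5, -1.3, 0.1]
finger_gap: 85.6
```

Emit:
arm_command(
  increments=[
    [0, -0.03, 0, 0, 0, 0],
    [0, -0.06, 0, 0, 0, 0],
    [0, -0.09, 0, 0, 0, 0],
    [0, -0.1, 0, 0, 0, 0],
    [0, -0.1, 0, 0, 0, 0],
    [0, -0.1, 0, 0, 0, 0],
    [0, -0.1, 0, 0, 0, 0],
    [0, -0.1, 0, 0, 0, 0],
    [0, -0.1, 0, 0, 0, 0],
    [0, -0.1, 0, 0, 0, 0],
  ],
)

```text
time: 32.95
tool_pos: [588.6, 213.2, 384.5]
tcp_rot: [-90.0, -0.0, -93.3]
ft_force: [-0.2, 0.4, 0.4]
finger_gap: 85.4
```

```bash
python3 look.py 15; python3 - <<'E'
from h import *
im=r.snapshot("wrist");cv2.imwrite("pics/w15.png",im[:,:,::-1])
m=r.camera_model("wrist")
E
```

```text
32.95 [588.6 213.2 384.5] [-90.   -0.  -93.3] [-0.2  0.4  0.4] 85.39233516841853
[ 0.5 -0.4  1.1]
```

View pics/scene15.png

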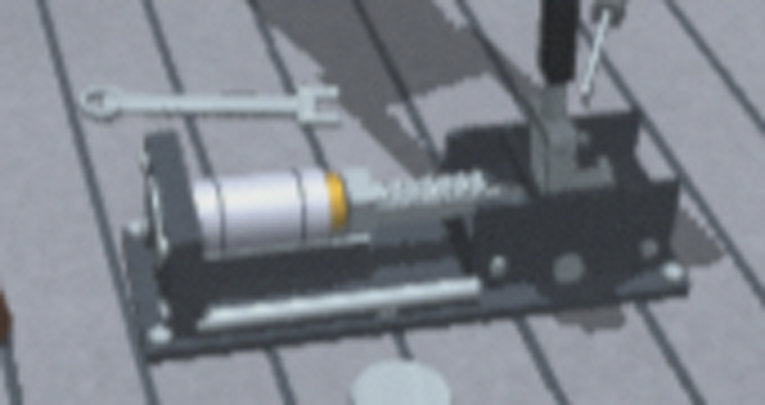

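View pics/w15.png

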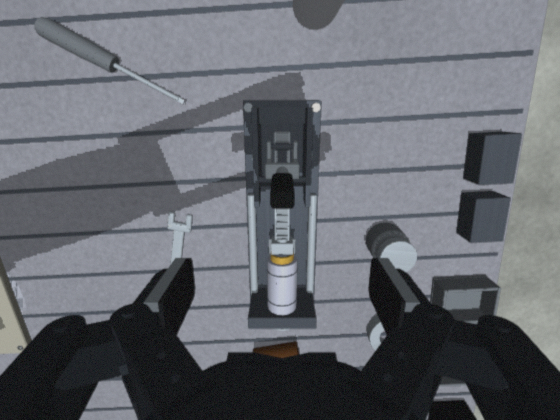

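```bash
python3 - <<'E'
from bench import r
s=r.sense();print(s["time"],s["ft_force"],abs(s["qd"]).max());print(r.hand_in())
E
```

```text
33.05 [ 0.04246984  0.15745356 -0.45594214] 0.15942765672550677
the job is handed in; nothing more can be done
None
```

I took the longer sleeve from the storage block, laid it in the V cradle clear of the nose and end plate, and let go. I then pumped the lever four full strokes, released it, and handed in at 33 s of the 72 s allowed.

- **Strokes:** the first three ended at about 3 to 5 N. The fourth ended at 9.6 N, but the lever was about 1.5 mm short of where the earlier strokes had ended. I pushed it about 2.5 mm further to complete the tooth, which raised the force to 13.5 N, and then stopped.
- **Ram:** it stayed in place when I eased the lever back to about +0.08 rad, so the holding pawl had engaged.
- **Last pictures:** the sleeve lies straight in the cradle between the end plate and the brass nose, and the nose spring is visibly compressed. The gripper is open about 160 mm above the lever, with the wrist force near zero. The spanner, driver and jar look undisturbed. I did not check the other bystanders closely at the end.
- **Not measured:** the nose force. The gap I measured implies about 8 mm of spring compression, or roughly 25 N.
- **Disagreement:** the networks' end plate and cradle positions differed by up to 20 mm between cameras. I used edges measured in the wrist pictures instead.

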